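# Nest the calorimeter cups and hold the heavier specimen over them

## Robot

A 6-joint arm with a two-finger parallel gripper is mounted at the origin on the work surface. World frame = base frame: x ahead of the robot, y to its left, z up, the work surface at z = 0. Lengths are in m, angles in rad, forces in N, time in s.
With the tool pointing down it reaches from about 0.375 to 0.9 m from the base axis. Payload 3.1 kg.
Tool frame: the origin (TCP) lies midway between the tips of the shut fingers; the grasp point (between the pads) lies 19 mm behind it; x points along the fingers, y is the direction in which the jaws open and shut, and the axes are right-handed (so a half turn about x gives the same grasp; the last joint's range is limited). The gripper opens to 87 mm and grips with 3 to 60 N. Pads are 19 mm wide; open, the fingers measure 117 mm over their backs; the gripper's body (75 mm by 190 mm) begins 51 mm behind the grasp point.
Start: joints at [-1.377, 0.527, 1.433, -0, 1.181, -0.178], TCP at [0.227, -0.582, 0.183] pointing down, gripper open.
Joint ranges: [-3.08, 3.08], [-0.75, 2.2], [0.22, 2.44], [-1.43, 4.57], [0, 2.65], [-2.85, 2.85]. Speed limits (rad/s): [2.79, 2.79, 3.14, 3.14, 3.14, 3.14].

## Interface

Orientations are given as a unit quaternion [x, y, z, w].
In Python, from rig import get_obs, imaging, robot gives the robot as it stands.
- The arm moves only by the shell command python3 -m inch 'ROWS' [FORCE]. ROWS is JSON, a list of rows, each a list of 3 entries, a list of its own where there are three numbers: the finger opening in mm, from 0 to 87, then the shift along the tool's x, y, z in mm, then the turn, a rotation vector about the tool's x, y, z in degrees. In form: [[grip, [dx, dy, dz], [wx, wy, wz]], ...]. A call has 1 to 12 rows; each row shifts and turns the pose as measured when the row begins, along the tool's axes as they then stand; what a row does not reach is not made up. A row lasts 1/8 s, in which the tool goes at most 62.5 mm and 10.7 degrees, less where a joint would pass 70% of its speed; a pose out of reach is approached as far as the arm can. A call with a gripper value outside its range is refused whole. The fingers move at their own pace and stop on an object; FORCE is the grip in N (left out, the last holds). Time passes only in rows, so rows that do not move let the fingers close. It gives the time, the measured TCP pose, the force and the opening at its end, in the units of the state.
- get_obs(): the state, without advancing time (a new reading comes with each control period).
- imaging.camera(name): name is "scene" or "top"; returns the picture (420x560x3 uint8, red, green, blue); there is no depth.
- imaging.camera_params(name): a dict with "camera_matrix" (3x3 intrinsics, pixels), "xyz" and "rotation" of the camera in the world. Camera axes: x right, y down, z forward; pixel columns grow to the right and rows downward; lengths in m; the calibration is good to about 2 mm. A picture is of the moment at which its call begins. camera_params takes no time and is no camera call.
- robot.hand_in(): hands the job in, once; it reports no verdict.
Trained networks look in the newest picture that a camera, given by its name, has taken for a name from the list of things; names that differ only in an ending like _2 or _b are one class to them, and where a whole thing is asked for, a point or a joint stands for the part that bears it (a point fixed in the world has none). Each returns a list of dicts, best first, with "confidence" (0 to 1); they miss things now and then, are a little off and sometimes report something else, mostly with a low value. They report only what shows in the picture. A call takes as long as a camera call. They do not tell look-alikes from the thing itself.
- imaging.cut_out(camera, target): "pixels" (420x560 bool, what is visible of it) and "box" ([centre column, centre row, width, height] in pixels, round what is visible of it).
- imaging.tip_of(camera, target): "pixel" ([column, row] in pixels: a listed point, or the origin of a listed thing).
The state is a dict: "time": time; "q": joint angles; "joint_velocities": joint speeds; "joint_torque": joint torques, N m; "position": TCP position; "tool_rot": TCP orientation; "ft_force": force on the tool from outside, world axes, zero at the start; "moment": the same for the moment, N m; "grip_width": finger opening in m.
Only numpy, scipy, OpenCV 4.12 (cv2) and the standard library are available. Lean on these libraries where they do the work, as an engineer would, in place of code of your own. Each camera call takes 0.05 s, during which the arm holds its last target. There are 200 camera calls.

## Task

Get the calorimeter ready: nest the three aluminium cups upright in size order, the middle one into the wide outer one and the narrow inner one into the middle one. Then lift the two identical-looking steel capsules clear of the cork mat one at a time to feel which is heavier; the lighter one has to be lifted too, and must end up standing on the mat again. Finish while holding the heavier one upright in the gripper, over the middle of the inner cup's mouth and a few centimetres above its rim, without lowering it in or letting go, and leave the bottle, jar, measuring cylinder and stopper where they are.

Things in the scene. Friction and masses are not known exactly. Their poses are not given: they have to be found in the camera images.
- outer_cup_center (a point): largest, low, open aluminium cup, loose, standing on the table: 100 mm across outside, 92 mm inside, 45 mm tall, floor 5 mm thick; this point is on its axis half-way up (22.5 mm above its underside), z up. The others go into it where it stands
- middle_cup_center (a point): middle open aluminium cup, loose, upright: 67 mm across outside, 60 mm inside, 75 mm tall, floor 4 mm thick, 0.11 kg; this point is on its axis half-way up (37.5 mm above its underside), z up. Nested in the outer cup its rim stands 80 mm above the table, 35 mm above the outer rim
- inner_cup_center (a point): narrowest and tallest open aluminium cup, loose, upright: 47 mm across outside, 40 mm inside, 105 mm tall, floor 4 mm thick, 0.09 kg; this point is on its axis half-way up (52.5 mm above its underside), z up. Fully nested its rim stands 114 mm above the table, 34 mm above the middle rim
- mat: fixed cork mat, 130 mm (its x) by 210 mm (its y), 8 mm thick; origin at the centre of its underside, on the table; the capsules stand on it at its y = +55 and -55 mm, x = 0
- capsule_a_center (a point): sealed plain steel capsule, upright cylinder 34 mm across, 66 mm tall, with a thin raised disc on its closed lid; this point is its centre, 33 mm above its underside, z up along its axis. The two capsules look identical; they start standing on the cork mat, 110 mm apart between centres. One weighs 0.10 to 0.14 kg, the other 0.30 to 0.40 kg, and either one may be the heavy one. A solid slug inside has a little play of 1 to 2 mm
- capsule_b_center (a point): sealed plain steel capsule, upright cylinder 34 mm across, 66 mm tall, with a thin raised disc on its closed lid; this point is its centre, 33 mm above its underside, z up along its axis. The two capsules look identical; they start standing on the cork mat, 110 mm apart between centres. One weighs 0.10 to 0.14 kg, the other 0.30 to 0.40 kg, and either one may be the heavy one. A solid slug inside has a little play of 1 to 2 mm
- amber_bottle: bystander: closed amber glass bottle with black cap, 72 mm across, 170 mm tall; origin at the centre of its underside. Leave it alone
- white_jar: bystander: closed white plastic jar, 50 mm across, 65 mm tall; origin at the centre of its underside. Leave it alone
- measuring_cylinder: bystander: measuring cylinder, clear tube 28 mm across on a round blue foot 64 mm across, 150 mm tall; origin at the centre of its underside. Leave it alone
- stopper: bystander: black rubber stopper, 28 mm tall, 36 mm across its top; origin at the centre of its underside. Leave it alone
There are look-alikes about, which are no part of the job. What is shaped like the part that bears inner_cup_center but pink or red is not meant.

How it is judged:
On the way, in this order (a step that is already met when the one before it is completed fails the run):
1. the three cups stand nested in size order (horizontal distance between middle_cup_center and outer_cup_center below 0.02 m and z of middle_cup_center in the frame of outer_cup_center between 0.014 and 0.026 m and angle between each of middle_cup_center, inner_cup_center, outer_cup_center's own z axis and vertical below 0.12 rad and horizontal distance between inner_cup_center and middle_cup_center below 0.02 m and z of inner_cup_center in the frame of middle_cup_center between 0.013 and 0.025 m), for 0.2 s.
2. after that, the lighter capsule is lifted by the gripper, at least about 15 mm clear of the mat, while the heavier stands on the mat (((z of capsule_a_center in the frame of mat above 0.056 m and contact force between capsule_a and the fingers above 0.5 N and z of capsule_b_center in the frame of mat between 0.035 and 0.047 m and angle between capsule_b_center's own z axis and vertical below 0.1 rad and contact force between capsule_b and mat above 2 N) or (z of capsule_b_center in the frame of mat above 0.056 m and contact force between capsule_b and the fingers above 0.5 N and z of capsule_a_center in the frame of mat between 0.035 and 0.047 m and angle between capsule_a_center's own z axis and vertical below 0.1 rad and contact force between capsule_a and mat above 2 N))), for 0.2 s.
At the end, for the whole second after the job is handed in: Cups nested upright (axes within 20 mm, seated within 6 mm), untouched; the heavier capsule held still, upright within 0.25 rad, within 15 mm of the inner cup's axis, underside 8 to 120 mm above its rim, touching no cup; the lighter (under 2 N on the mat) standing on the mat, released (all of step 1 and contact force between each of outer_cup, middle_cup, inner_cup and the fingers below 0.05 N and ((horizontal distance between capsule_a_center and inner_cup_center below 0.015 m and z of capsule_a_center in the frame of inner_cup_center between 0.0935 and 0.2055 m and angle between capsule_a_center's own z axis and vertical below 0.25 rad and contact force between capsule_a and the fingers above 0.5 N and contact force between capsule_a and inner_cup below 0.05 N and linear speed of each of capsule_a, capsule_b below 0.03 m/s and z of capsule_b_center in the frame of mat between 0.035 and 0.047 m and angle between capsule_b_center's own z axis and vertical below 0.1 rad and contact force between capsule_b and mat between 0.5 and 2 N and contact force between capsule_b and the fingers below 0.05 N) or (horizontal distance between capsule_b_center and inner_cup_center below 0.015 m and z of capsule_b_center in the frame of inner_cup_center between 0.0935 and 0.2055 m and angle between capsule_b_center's own z axis and vertical below 0.25 rad and contact force between capsule_b and the fingers above 0.5 N and contact force between capsule_b and inner_cup below 0.05 N and linear speed of each of capsule_b, capsule_a below 0.03 m/s and z of capsule_a_center in the frame of mat between 0.035 and 0.047 m and angle between capsule_a_center's own z axis and vertical below 0.1 rad and contact force between capsule_a and mat between 0.5 and 2 N and contact force between capsule_a and the fingers below 0.05 N))); the arm keeps its last pose, push and grip.
It fails at once if the amber bottle is moved more than 3 cm or tipped (distance of amber_bottle from where it was at the start of the episode above 0.03 m or angle between amber_bottle's own z axis and vertical above 0.4 rad).
It fails at once if the white jar is moved more than 3 cm or tipped (distance of white_jar from where it was at the start of the episode above 0.03 m or angle between white_jar's own z axis and vertical above 0.4 rad).
It fails at once if the measuring cylinder is moved more than 3 cm or tipped (distance of measuring_cylinder from where it was at the start of the episode above 0.03 m or angle between measuring_cylinder's own z axis and vertical above 0.4 rad).
It fails at once if the stopper is moved more than 3 cm or tipped (distance of stopper from where it was at the start of the episode above 0.03 m or angle between stopper's own z axis and vertical above 0.4 rad).
It also fails if it takes over 72 s, if anything falls off the work surface, if the arm or the gripper's body presses on something with over 40 N, if the wrist force passes 120 N, or if a joint passes its speed limit or range.

## Working session

There is one attempt and no reset: what is moved stays moved. The work goes in short steps, Python scripts to look and compute and a shell command to move; the robot and the scene stay as the last step left them, time stands still between calls to the robot, and variables do not carry over. Pictures are saved under pics/ and viewed, about 8 in all and at most 12, crops included, and the job is handed in when it is done.

```bash
mkdir -p pics; ls
cat > h.py <<'E'
import numpy as np, cv2
from rig import get_obs, imaging, robot
from scipy.spatial.transform import Rotation as R
def cam(n):
    p=imaging.camera_params(n); K=np.array(p["camera_matrix"]); T=np.array(p["xyz"]); r=np.array(p["rotation"])
    if r.shape!=(3,3): r=R.from_quat(r).as_matrix() if r.size==4 else R.from_rotvec(r).as_matrix()
    return K,T,r
def ray(n,px,z):
    K,T,r=cam(n); d=r@np.linalg.solve(K,[px[0],px[1],1]); return T+d*(z-T[2])/d[2]
def proj(n,P):
    K,T,r=cam(n); c=K@(r.T@(np.array(P)-T)); return c[:2]/c[2]
def save(n,f,box=None,s=1):
    im=imaging.camera(n)[:,:,::-1]
    if box: im=im[box[1]:box[3],box[0]:box[2]]
    cv2.imwrite(f,cv2.resize(im,None,fx=s,fy=s,interpolation=cv2.INTER_CUBIC))
def delta(goal):
    "tool-frame shift in mm to world goal"
    o=get_obs(); return R.from_quat(o["tool_rot"]).inv().apply(np.array(goal)-o["position"])*1000
E
python3 - <<'E'
from h import *
o=get_obs(); print(o)
for n in("scene","top"):
    print(n,imaging.camera_params(n)); save(n,f"pics/{n}0.png")
zs=dict(outer_cup_center=.0225,middle_cup_center=.0375,inner_cup_center=.0525,mat=0,capsule_a_center=.041,amber_bottle=0,white_jar=0,measuring_cylinder=0,stopper=0)
for t,z in zs.items():
    for n in("scene","top"):
        for d in imaging.tip_of(n,t): print(t,n,np.round(d["pixel"],1),round(d["confidence"],2),ray(n,d["pixel"],z).round(4))
E
```

```text
pics
{'time': 0.0, 'q': array([-1.37748863e+00,  5.28486058e-01,  1.43388495e+00, -2.47840304e-05,
        1.18137489e+00, -1.78512024e-01]), 'joint_velocities': array([ 2.54158390e-05, -5.38765823e-04, -8.50112343e-04,  7.71602285e-04,
        5.72213079e-04, -6.90562040e-04]), 'joint_torque': array([ 3.34734877e-04, -4.40042746e+01, -1.76589131e+01,  6.33282680e-02,
        5.82038693e-02, -1.65160654e-04]), 'position': array([ 0.22692544, -0.58148452,  0.18156501]), 'tool_rot': array([-0.6949075 , -0.13146659,  0.69493497, -0.12994417]), 'ft_force': array([0.0450296 , 1.04221959, 0.19491726]), 'moment': array([-0.00751024, -0.03051148,  0.05898617]), 'grip_width': 0.08674821074851913}
scene {'camera_matrix': array([[408.72960963,   0.        , 276.23331849],
       [  0.        , 408.72960963, 211.10997014],
       [  0.        ,   0.        ,   1.        ]]), 'xyz': array([ 0.91391564, -0.20494268,  0.8087604 ]), 'rotation': array([ 0.84361438,  0.46603475, -0.13404039, -0.23056357])}
top {'camera_matrix': array([[524.03366558,   0.        , 286.70395762],
       [  0.        , 5
[... 1565 characters left out ...]
 212.8] 0.48 [ 0.4953 -0.2098  0.041 ]
amber_bottle scene [413.2 166.2] 0.65 [0.5692 0.3966 0.    ]
amber_bottle top [137. 191.] 0.88 [0.5751 0.4134 0.    ]
white_jar scene [330. 267.] 0.88 [0.677  0.0673 0.    ]
white_jar scene [176.7 254.2] 0.37 [ 0.4748 -0.1968  0.    ]
white_jar top [278.6 145. ] 0.9 [0.684  0.0592 0.    ]
measuring_cylinder scene [271.3 308. ] 0.93 [ 0.6863 -0.0852  0.    ]
measuring_cylinder top [336.8 144.8] 0.89 [ 0.6802 -0.087   0.    ]
measuring_cylinder top [275.2 149.2] 0.55 [0.6732 0.068  0.    ]
stopper scene [180.9 209.9] 0.57 [ 0.3769 -0.1409  0.    ]
stopper top [358.5 268.7] 0.5 [ 0.3687 -0.1259  0.    ]
stopper top [192.1 251.5] 0.49 [0.4206 0.2749 0.    ]
```

View pics/scene0.png

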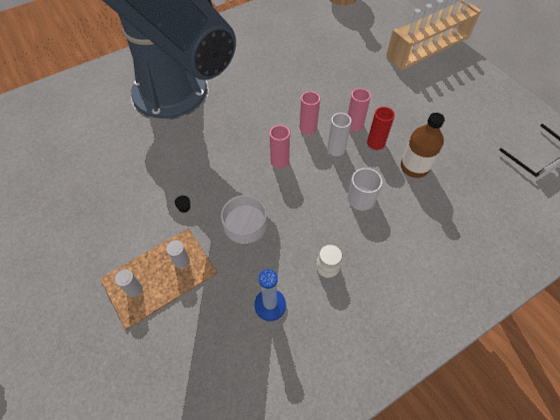

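View pics/top0.png

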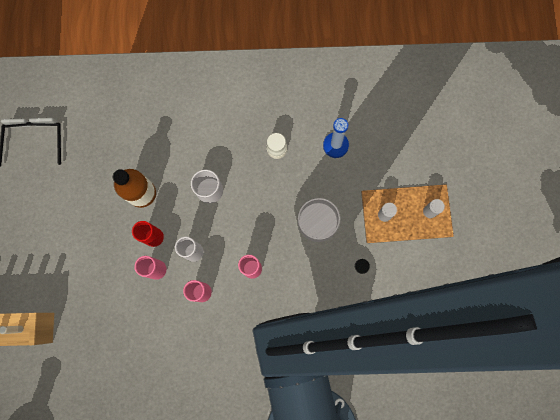

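The scene view shows the outer cup at (245,219), the middle cup at (365,189), and the capsules at (178,255) and (129,284). Inner-cup shapes are at (279,147), (310,114) and (358,111) (pink), (380,128) (red), and (339,134) (bare aluminium). Only (339,134), which is (188,248) in the top view, fits the description. I'll confirm it in a crop and fit cylinder silhouettes to get positions.

```bash
cat >> h.py <<'E'
from scipy.optimize import minimize
def sil(n,x,y,r,h,z0=0):
    a=np.linspace(0,2*np.pi,60); P=[proj(n,[x+r*np.cos(t),y+r*np.sin(t),z]) for z in(z0,z0+h) for t in a]
    m=np.zeros((420*4,560*4),np.uint8); hull=cv2.convexHull((np.array(P,np.float32)*4+1.5).round().astype(np.int32)); cv2.fillConvexPoly(m,hull,1)
    return cv2.resize(m.astype(np.float32),(560,420),interpolation=cv2.INTER_AREA)
def fit(n,target,r,h,guess,z0=0):
    "best mask near guess, cylinder silhouette fit"
    g=proj(n,[guess[0],guess[1],z0+h/2]); best=None
    for d in imaging.cut_out(n,target):
        dd=np.hypot(*(np.array(d["box"][:2])-g))
        if dd<18 and (best is None or dd<best[0]): best=(dd,d)
    if best is None: return None
    m=best[1]["pixels"].astype(np.float32)
    f=lambda p:1-np.minimum(s:=sil(n,p[0],p[1],r,h,z0),m).sum()/np.maximum(s,m).sum()
    q=minimize(f,guess,method="Nelder-Mead",options=dict(initial_simplex=np.array([guess,np.add(guess,[.01,0]),np.add(guess,[0,.01])]),xatol=2e-4,fatol=1e-4))
    return q.x.round(4),round(1-q.fun,3)
CUPS=dict(outer=("outer_cup_center",.05,.045),middle=("middle_cup_center",.0335,.075),inner=("inner_cup_center",.0235,.105),cap=("capsule_a_center",.017,.066))
E
python3 - <<'E'
from h import *
for n in("scene","top"):
    imaging.camera(n)
    for k,g in(("outer",(.483,-.03)),("middle",(.57,.23)),("inner",(.418,.273))): print(k,n,fit(n,*CUPS[k],g))
    for g in((.5,-.195),(.51,-.3)): print("cap",n,fit(n,*CUPS["cap"],g,.008))
    for d in imaging.cut_out(n,"mat")[:1]:
        c=cv2.boxPoints(cv2.minAreaRect(np.argwhere(d["pixels"])[:,::-1].astype(np.float32))) if n=="top" else []
        print([ray(n,p,.008)[:2].round(4) for p in c])
save("scene","pics/crop.png",(260,70,440,230),4)
o=get_obs(); print(R.from_quat(o["tool_rot"]).as_matrix().round(3))
E
```

```text
Traceback (most recent call last):
  File "h.py", line 33, in fit
    q=minimize(f,guess,method="Nelder-Mead",options=dict(initial_simplex=np.array([guess,np.add(guess,[.01,0]),np.add(guess,[0,.01])]),xatol=2e-4,fatol=1e-4))
  File "h.py", line 32, in <lambda>
    f=lambda p:1-np.minimum(s:=sil(n,p[0],p[1],r,h,z0),m).sum()/np.maximum(s,m).sum()
                               ~~~^^^^^^^^^^^^^^^^^^^^
  File "h.py", line 21, in sil
    a=np.linspace(0,2*np.pi,60); P=[proj(n,[x+r*np.cos(t),y+r*np.sin(t),z]) for z in(z0,z0+h) for t in a]
                                    ~~~~^^^^^^^^^^^^^^^^^^^^^^^^^^^^^^^^^^^
  File "h.py", line 11, in proj
    K,T,r=cam(n); c=K@(r.T@(np.array(P)-T)); return c[:2]/c[2]
          ~~~^^^
  File "h.py", line 5, in cam
    p=imaging.camera_params(n); K=np.array(p["camera_matrix"]); T=np.array(p["xyz"]); r=np.array(p["rotation"])
ValueError: time passes only in moves, steps and waits
```

```bash
sed -i 's/^def cam(n):/import functools\n@functools.cache\ndef cam(n):/' h.py
python3 - <<'E'
from h import *
for n in("scene","top"):
    imaging.camera(n)
    for k,g in(("outer",(.483,-.03)),("middle",(.57,.23)),("inner",(.418,.273))): print(k,n,fit(n,*CUPS[k],g))
    for g in((.5,-.195),(.51,-.3)): print("cap",n,fit(n,*CUPS["cap"],g,.008))
    for d in imaging.cut_out(n,"mat")[:1]:
        c=cv2.boxPoints(cv2.minAreaRect(np.argwhere(d["pixels"])[:,::-1].astype(np.float32))) if n=="top" else []
        print([ray(n,p,.008)[:2].round(4) for p in c])
save("scene","pics/crop.png",(260,70,440,220),4)
o=get_obs(); print(o["time"],R.from_quat(o["tool_rot"]).as_matrix().round(3))
E
```

```text
outer scene (array([ 0.4887, -0.0338]), np.float64(0.954))
middle scene (array([0.5752, 0.2319]), np.float64(0.956))
inner scene (array([0.424 , 0.2689]), np.float64(0.944))
cap scene (array([ 0.5001, -0.1948]), np.float64(0.945))
cap scene None
[]
outer top (array([ 0.4869, -0.0321]), np.float64(0.974))
middle top (array([0.5707, 0.2329]), np.float64(0.9))
inner top (array([0.4197, 0.2713]), np.float64(0.928))
cap top (array([ 0.4976, -0.1939]), np.float64(0.941))
cap top None
[array([ 0.5593, -0.1391]), array([ 0.5703, -0.3555]), array([ 0.4401, -0.3547]), array([ 0.4293, -0.1423])]
1.85 [[ 0.     0.363 -0.932]
 [ 0.    -0.932 -0.363]
 [-1.     0.    -0.   ]]
```

View pics/crop.png

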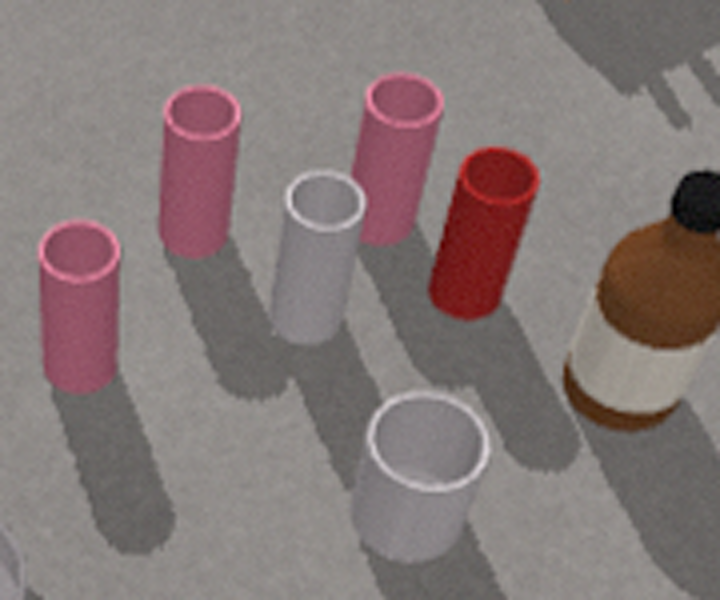

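The crop shows the only aluminium tall cup at (318,260), which is scene pixel (339,134). Its neighbours are three pink cups and one red one. Next is the middle cup: lift, turn the jaws about 42° and head towards it.

```bash
python3 -m inch '[[87,[-20,0,0],[-10.5,0,0]],[87,[-20,0,0],[-10.5,0,0]],[87,[-20,0,0],[-10.5,0,0]],[87,[-20,0,0],[-10.5,0,0]],[87,[0,-4,-60],[0,0,0]],[87,[0,-4,-60],[0,0,0]],[87,[0,-4,-60],[0,0,0]],[87,[0,-4,-60],[0,0,0]],[87,[0,-4,-60],[0,0,0]],[87,[0,-4,-60],[0,0,0]],[87,[0,-4,-60],[0,0,0]],[87,[0,-4,-60],[0,0,0]]]' 30
cat >> h.py <<'E'
def where(goal):
    o=get_obs(); M=R.from_quat(o["tool_rot"]).as_matrix(); a=np.degrees(np.arctan2(M[1,1],M[0,1]))
    e=R.from_matrix(M).inv()*R.from_matrix(np.c_[[0,0,-1],[np.cos(t:=np.radians(-27)),np.sin(t),0],[np.sin(t),-np.cos(t),0]])
    print("t",round(o["time"],2),"pos",o["position"].round(4),"jaw",a.round(1),"w",round(o["grip_width"]*1000,1),"F",o["ft_force"].round(2))
    print("shift",delta(goal).round(1),"turn to -27:",e.as_rotvec(degrees=True).round(1),"q",o["q"].round(2))
E
python3 -c "from h import *; where((.573,.2325,.2))"
```

```text
time: 3.35
position: [0.4108, -0.1287, 0.2652]
tool_rot: [0.601, 0.371, -0.599, 0.377]
ft_force: [0.9, 0.8, 0.3]
grip_width: 0.087
t 3.35 pos [ 0.4108 -0.1287  0.2652] jaw -26.1 w 87.0 F [0.94 0.83 0.34]
shift [  64.2  -14.1 -395.8] turn to -27: [ 0.9  0.1 -0.5] q [-0.56  0.15  1.78 -0.    1.2  -0.11]
```

```bash
python3 -m inch '[[87,[0,-2,-60],[0,0,0]],[87,[0,-2,-60],[0,0,0]],[87,[0,-2,-60],[0,0,0]],[87,[0,-2,-60],[0,0,0]],[87,[10,-2,-60],[0,0,0]],[87,[20,-2,-60],[0,0,0]],[87,[20,-2,-36],[0.9,0,-0.5]],[87,[10,0,0],[0,0,0]]]'
python3 - <<'E'
from h import *
where((.573,.2325,.045))
for n in("scene","top"):
    imaging.camera(n); print(n,fit(n,*CUPS["middle"],(.573,.2325)),fit(n,*CUPS["inner"],(.422,.27)),fit(n,*CUPS["outer"],(.487,-.033)))
E
```

```text
time: 4.35
position: [0.5791, 0.247, 0.2067]
tool_rot: [0.605, 0.368, -0.599, 0.374]
ft_force: [-0.1, -0.7, -0.0]
grip_width: 0.0872
t 4.35 pos [0.5791 0.247  0.2067] jaw -26.7 w 87.2 F [-0.13 -0.7  -0.01]
shift [161.7  -0.8  16. ] turn to -27: [ 0.3 -0.1 -0.6] q [ 0.23  0.5   1.4  -0.01  1.23  0.7 ]
scene (array([0.5759, 0.2316]), np.float64(0.969)) (array([0.4242, 0.2686]), np.float64(0.957)) (array([ 0.4884, -0.0333]), np.float64(0.928))
top (array([0.5713, 0.2323]), np.float64(0.87)) (array([0.41  , 0.2367]), np.float64(0.22)) None
```

```bash
python3 -m inch '[[87,[10,1,16],[0,0,-0.5]],[87,[40,0,0],[0,0,0]],[87,[40,0,0],[0,0,0]],[87,[40,0,0],[0,0,0]],[87,[20,0,0],[0,0,0]]]'
python3 - <<'E'
from h import *
where((.5745,.232,.046))
save("scene","pics/m1.png",(280,100,460,240),4)
E
```

```text
time: 5.38
position: [0.5751, 0.2224, 0.0586]
tool_rot: [0.607, 0.367, -0.6, 0.37]
ft_force: [0.4, -0.4, -0.1]
grip_width: 0.0871
t 5.38 pos [0.5751 0.2224 0.0586] jaw -27.2 w 87.1 F [ 0.38 -0.37 -0.15]
shift [12.6 -5.1 -8.2] turn to -27: [-0.2 -0.4 -0.6] q [ 0.19  0.67  1.57 -0.    0.89  0.66]
```

View pics/m1.png

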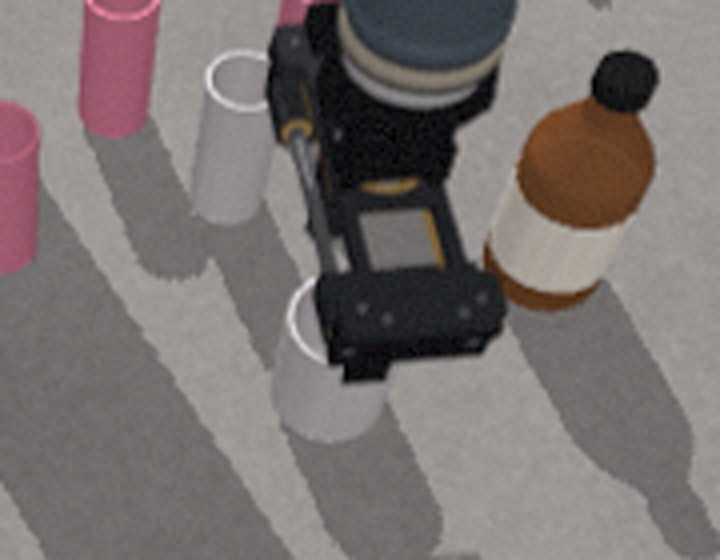

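The gripper straddles the cup, but the finger (365,370) sits right of the cup axis (330,370). That matches the measured offset, so I'll correct it.

```bash
python3 -m inch '[[87,[0,-5,-8],[0,0,0]],[87,[10,0,0],[0,0,0]],[87,[0,0,0],[0,0,0]]]'
python3 - <<'E'
from h import *
where((.5745,.232,.046))
E
```

```text
time: 5.8
position: [0.5734, 0.2305, 0.0473]
tool_rot: [0.607, 0.366, -0.601, 0.37]
ft_force: [-0.4, -0.5, 0.6]
grip_width: 0.0872
t 5.8 pos [0.5734 0.2305 0.0473] jaw -27.3 w 87.2 F [-0.35 -0.49  0.63]
shift [ 1.3  0.3 -1.8] turn to -27: [-0.3 -0.3 -0.5] q [ 0.2   0.69  1.57 -0.    0.88  0.68]
```

```bash
python3 -m inch '[[55,[0,0,-1.5],[0,0,0]],[55,[0,0,0],[0,0,0]],[55,[0,0,0],[0,0,0]],[55,[0,0,0],[0,0,0]],[55,[-20,0,0],[0,0,0]],[55,[-40,0,0],[0,0,0]],[55,[-40,0,0],[0,0,0]]]' 25
python3 - <<'E'
from h import *
where((.488,-.033,.150))
E
```

```text
time: 6.68
position: [0.5712, 0.2314, 0.1477]
tool_rot: [0.605, 0.367, -0.603, 0.369]
ft_force: [0.9, 0.0, 0.1]
grip_width: 0.0552
t 6.67 pos [0.5712 0.2314 0.1477] jaw -27.3 w 55.2 F [0.94 0.01 0.07]
shift [ -2.3  47.1 273.2] turn to -27: [-0.3 -0.  -0.2] q [ 0.2   0.55  1.49 -0.    1.09  0.68]
```

Run:
```python
from h import *
save("scene","pics/m2.png",(280,60,480,260),3)
print(fit("scene",*CUPS["middle"],(.575,.232)))
```

```text
(array([0.5753, 0.2319]), np.float64(0.929))
```

View pics/m2.png

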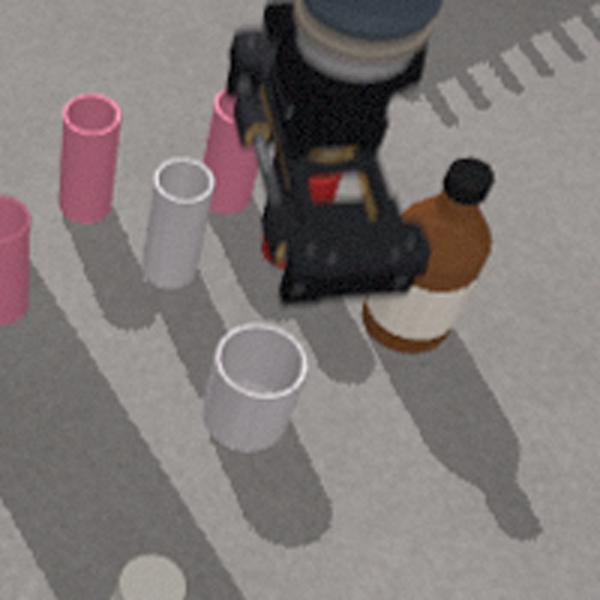

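```bash
python3 - <<'E'
from h import *
o=get_obs(); p=o["position"]; M=R.from_quat(o["tool_rot"]).as_matrix()
print(p,o["grip_width"])
f=lambda q:((proj("scene",q)-[280,60])*3).round(0)
for dx in(0,-.019,-.07):
    print(dx,[f(p+M@[dx,dy,0]) for dy in(-.028,0,.028)])
print("rim",f([.5755,.232,.075]))
E
python3 -m inch '[[87,[0,0,0],[0,0,0]],[87,[0,0,0],[0,0,0]]]' 25
```

```text
[0.57518276 0.23245573 0.15191835] 0.05517562061680948
0 [array([275., 261.]), array([283., 292.]), array([292., 325.])]
-0.019 [array([280., 242.]), array([288., 274.]), array([298., 307.])]
-0.07 [array([294., 189.]), array([304., 221.]), array([314., 255.])]
rim [262. 359.]
time: 7.02
position: [0.5742, 0.2322, 0.1511]
tool_rot: [0.608, 0.366, -0.6, 0.37]
ft_force: [-0.4, -1.0, 0.4]
grip_width: 0.0677
```

Run:
```python
from h import *
o=get_obs(); p=o["position"]; M=R.from_quat(o["tool_rot"]).as_matrix(); out=[]
for n,b in(("scene",(330,60,450,220)),("top",(150,100,270,260))):
    im=cv2.resize(np.ascontiguousarray(imaging.camera(n)[b[1]:b[3],b[0]:b[2],::-1]),None,fx=3.3,fy=3.3,interpolation=cv2.INTER_CUBIC)
    w=o["grip_width"]/2
    for dx in np.arange(-.07,.001,.0175):
        for dy,c in((0,(0,255,255)),(w,(0,255,0)),(-w,(255,0,255))):
            u=(proj(n,p+M@[dx,dy,0])-b[:2])*3.3; cv2.circle(im,(int(u[0]),int(u[1])),3,c,-1)
    out.append(im)
cv2.imwrite("pics/g.png",np.hstack(out)); print(p,o["grip_width"])
```

```text
[0.57419038 0.2321742  0.15105881] 0.067679797999834
```

View pics/g.png

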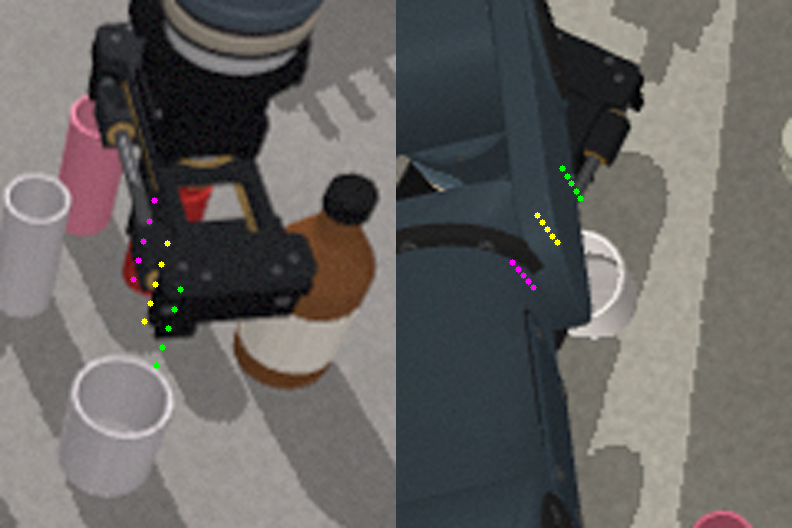

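In the scene view the front fingertip is at (175,330), about 11 camera px above the predicted tip at (157,366). The top view agrees laterally. So the real tips sit higher than the reported TCP, which is why the jaws closed above the rim. I'll go lower (safe for the body either way), close while watching the width, and look again.

```bash
python3 -m inch '[[87,[30,0,0],[0,0,0]],[87,[40,0,0],[0,0,0]],[87,[30,0,0],[0,0,0]],[87,[15,0,0],[0,0,0]],[87,[10,0,0],[0,0,0]]]' 25
python3 - <<'E'
from h import *
where((.5755,.232,.018))
E
```

```text
time: 7.75
position: [0.575, 0.2321, 0.0197]
tool_rot: [0.607, 0.366, -0.601, 0.37]
ft_force: [-0.1, -0.3, 0.6]
grip_width: 0.0871
t 7.75 pos [0.575  0.2321 0.0197] jaw -27.3 w 87.1 F [-0.07 -0.28  0.63]
shift [ 1.7  0.5 -0.2] turn to -27: [-0.2 -0.3 -0.5] q [ 0.2   0.73  1.57 -0.    0.83  0.68]
```

```bash
python3 -m inch '[[55,[0,0,0],[0,0,0]],[55,[0,0,0],[0,0,0]],[55,[0,0,0],[0,0,0]],[55,[0,0,0],[0,0,0]],[55,[0,0,0],[0,0,0]],[55,[0,0,0],[0,0,0]]]' 25
python3 - <<'E'
from h import *
where((.5755,.232,.018))
a=imaging.camera("scene"); print(fit("scene",*CUPS["middle"],(.5755,.232)))
o=get_obs(); p=o["position"]; M=R.from_quat(o["tool_rot"]).as_matrix(); b=(320,120,430,240)
im=cv2.resize(np.ascontiguousarray(a[b[1]:b[3],b[0]:b[2],::-1]),None,fx=5,fy=5,interpolation=cv2.INTER_CUBIC)
for dx in(0,-.019,-.051,-.07):
  for dz in(-.0095,.0095):
    u=(proj("scene",p+M@[dx,.0485,dz])-b[:2])*5; cv2.circle(im,(int(u[0]),int(u[1])),4,(0,255,0),-1)
cv2.imwrite("pics/g2.png",im)
E
```

```text
time: 8.5
position: [0.5766, 0.2325, 0.0221]
tool_rot: [0.608, 0.366, -0.599, 0.37]
ft_force: [-0.5, -0.2, -1.5]
grip_width: 0.0662
t 8.5 pos [0.5766 0.2325 0.0221] jaw -27.2 w 66.2 F [-0.51 -0.23 -1.52]
shift [ 4.1 -0.8  1. ] turn to -27: [-0.2 -0.4 -0.7] q [ 0.2   0.73  1.57 -0.    0.83  0.68]
(array([0.5782, 0.2289]), np.float64(0.406))
```

View pics/g2.png

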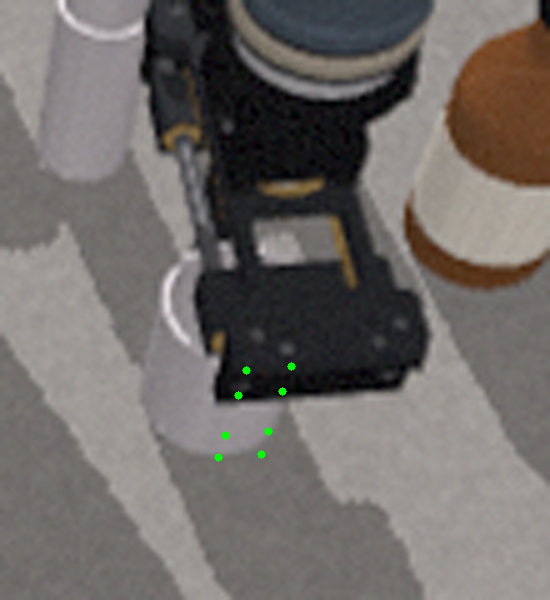

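Run:
```python
from h import *
o=get_obs(); p=o["position"]; M=R.from_quat(o["tool_rot"]).as_matrix(); K,T,r=cam("scene")
for name,px in(("barL",(215,400)),("barR",(405,385)),("topL",(198,290)),("topR",(415,290))):
    u=np.array(px)/5+[320,120]; d=r@np.linalg.solve(K,[u[0],u[1],1]); 
    for dy in(.0485,.095):
        a=M.T@(T-p); e=M.T@d; q=a+e*(dy-a[1])/e[1]; print(name,dy,(q*1000).round(1))
```

```text
barL 0.0485 [-48.6  48.5  19.2]
barL 0.095 [-122.6   95.    40.3]
barR 0.0485 [-48.3  48.5 -62.9]
barR 0.095 [-122.4   95.   -33.5]
topL 0.0485 [-130.4   48.5   39.3]
topL 0.095 [-196.2   95.    58.4]
topR 0.0485 [-118.7   48.5  -49.8]
topR 0.095 [-185.7   95.   -21.7]
```

```bash
python3 - <<'E'
from h import *
p=np.array([0.5742,0.2322,0.1511]); M=R.from_quat([.608,.366,-.6,.37]).as_matrix(); K,T,r=cam("scene")
for nm,px,b,pp in(("nubL",(152,333),(330,60),p),("nubR",(197,330),(330,60),p),("m1nubL",(345*3.3/4,382*3.3/4),(280,100),np.array([.5751,.2224,.0586])),("m1nubR",(388*3.3/4,378*3.3/4),(280,100),np.array([.5751,.2224,.0586]))):
    u=np.array(px)/3.3+b; d=r@np.linalg.solve(K,[u[0],u[1],1])
    for dy in(.034,.049,.0585):
        a=M.T@(T-pp); e=M.T@d; q=a+e*(dy-a[1])/e[1]; print(nm,dy,(q*1000).round(1))
E
python3 -m inch '[[87,[5,0,0],[0,0,0]],[87,[8,0,0],[0,0,0]],[87,[5,0,0],[0,0,0]]]' 25
```

```text
nubL 0.034 [-32.4  34.    9. ]
nubL 0.049 [-52.   49.   15.9]
nubL 0.0585 [-64.4  58.5  20.3]
nubR 0.034 [-32.   34.  -17.6]
nubR 0.049 [-51.6  49.   -9.8]
nubR 0.0585 [-64.   58.5  -4.9]
m1nubL 0.034 [-11.9  34.    0.6]
m1nubL 0.049 [-35.3  49.    7.6]
m1nubL 0.0585 [-50.1  58.5  12. ]
m1nubR 0.034 [-12.5  34.  -22.6]
m1nubR 0.049 [-35.9  49.  -14.9]
m1nubR 0.0585 [-50.7  58.5 -10. ]
time: 8.98
position: [0.5774, 0.2326, 0.0033]
tool_rot: [0.608, 0.366, -0.599, 0.371]
ft_force: [0.2, -0.8, 0.1]
grip_width: 0.0844
```

The evidence agrees: the nub and body edges both fit a real tip about 50 mm behind the reported TCP, with body at −120 mm instead of −70, centred laterally. I'll use tip z = reported z + 0.050. For the middle cup I want the tip at about 0.047, so reported z ≈ −0.003.

```bash
python3 -m inch '[[87,[4,0,0],[0,0,0]],[87,[2,0,0],[0,0,0]],[55,[0,0,0],[0,0,0]],[55,[0,0,0],[0,0,0]],[55,[0,0,0],[0,0,0]],[55,[0,0,0],[0,0,0]],[55,[0,0,0],[0,0,0]],[55,[0,0,0],[0,0,0]]]' 25
python3 -m inch '[[55,[-15,0,0],[0,0,0]],[55,[-25,0,0],[0,0,0]],[55,[-30,0,0],[0,0,0]],[55,[0,0,0],[0,0,0]]]' 25
python3 - <<'E'
from h import *
where((.488,-.033,.08))
imaging.camera("scene"); d=imaging.cut_out("scene","middle_cup_center"); print([(np.round(x["box"]),round(x["confidence"],2)) for x in d[:3]])
E
```

```text
time: 9.98
position: [0.577, 0.2326, -0.0038]
tool_rot: [0.608, 0.366, -0.599, 0.37]
ft_force: [0.1, 0.4, -0.9]
grip_width: 0.0662
time: 10.48
position: [0.5764, 0.2326, 0.0703]
tool_rot: [0.608, 0.366, -0.599, 0.37]
ft_force: [-0.9, 0.2, -2.0]
grip_width: 0.0665
t 10.47 pos [0.5764 0.2326 0.0703] jaw -27.2 w 66.5 F [-0.87  0.23 -1.95]
shift [-11.3  43.1 276.5] turn to -27: [-0.2 -0.5 -0.7] q [ 0.2   0.66  1.55 -0.    0.92  0.68]
[(array([368., 171.,  38.,  47.]), 0.89), (array([341., 134.,  24.,  42.]), 0.75)]
```

```bash
python3 -m inch '[[55,[-4,9,50],[0,0,0]],[55,[-4,9,50],[0,0,0]],[55,[0,9,50],[0,0,0]],[55,[0,9,50],[0,0,0]],[55,[0,7,45],[0,0,-0.5]],[55,[0,0,20],[0,0,0]],[55,[0,0,0],[0,0,0]],[55,[0,0,0],[0,0,0]]]' 25
python3 - <<'E'
from h import *
where((.4885,-.0325,.08))
for n in("scene","top"):
    imaging.camera(n); print(n,[(np.round(x["box"]),round(x["confidence"],2)) for x in imaging.cut_out(n,"outer_cup_center")[:3]], fit(n,*CUPS["middle"],(.488,-.033),get_obs()["position"][2]+.0038))
E
```

```text
time: 11.58
position: [0.4836, -0.0289, 0.0671]
tool_rot: [-0.601, -0.373, 0.606, -0.364]
ft_force: [0.4, 0.2, -1.4]
grip_width: 0.0663
t 11.57 pos [ 0.4836 -0.0289  0.0671] jaw -27.2 w 66.3 F [ 0.42  0.24 -1.44]
shift [-13.    5.9   0.9] turn to -27: [-0.2 -0.   0.8] q [-0.29  0.53  1.88  0.    0.75  0.18]
scene [(array([245., 224.,  47.,  41.]), 0.97)] (array([ 0.4885, -0.0275]), np.float64(0.156))
top [] None
```

```bash
python3 -m inch '[[55,[0,6,1],[0,0,0.7]],[55,[8,0,0],[0,0,0]],[55,[0,0,0],[0,0,0]]]' 25
python3 - <<'E'
from h import *
where((.4885,-.0325,.003))
save("scene","pics/n1.png",(190,150,320,270),5)
E
```

```text
time: 12.25
position: [0.4896, -0.0318, 0.0592]
tool_rot: [0.603, 0.37, -0.603, 0.37]
ft_force: [-0.3, -0.1, -1.3]
grip_width: 0.0663
t 12.25 pos [ 0.4896 -0.0318  0.0592] jaw -27.0 w 66.3 F [-0.29 -0.14 -1.31]
shift [56.2 -0.7  1.1] turn to -27: [ 0. -0. -0.] q [-0.29  0.55  1.88  0.    0.71  0.18]
```

View pics/n1.png

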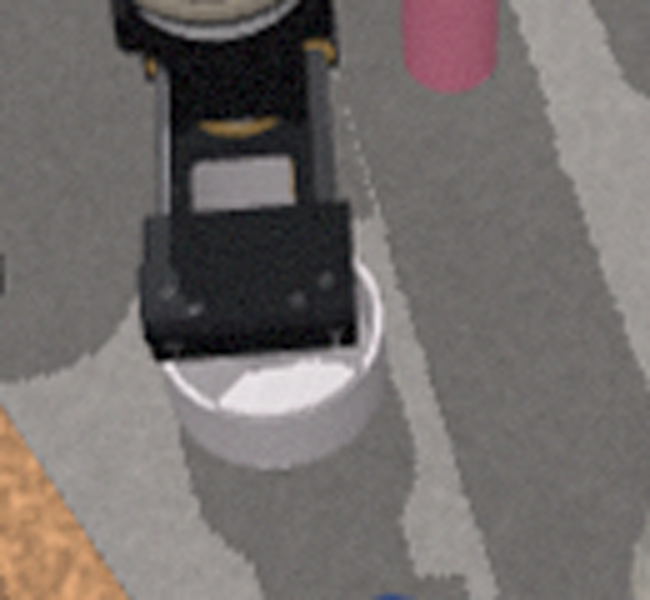

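```bash
python3 - <<'E'
from h import *
for z in(.063,.003):
    s=sil("scene",.4885,-.0325,.0335,.075,z)>.5; y,x=np.where(s); print(z,(np.array([x.min(),x.max(),y.min(),y.max()])-[190,190,150,150])*5)
E
python3 -m inch '[[55,[15,-0.5,1],[0,0,0]],[55,[15,0,0],[0,0,0]],[55,[10,0,0],[0,0,0]],[55,[0,0,0],[0,0,0]]]' 25
```

```text
0.063 [170 340 130 360]
0.003 [185 350 215 430]
time: 12.8
position: [0.49, -0.033, 0.0186]
tool_rot: [0.604, 0.369, -0.602, 0.37]
ft_force: [-0.3, -1.1, -0.8]
grip_width: 0.0666
```

```bash
python3 -m inch '[[55,[10,0.5,0],[0,0,0]],[55,[5,0,0],[0,0,0]],[55,[2,0,0],[0,0,0]],[55,[0,0,0],[0,0,0]]]' 25
python3 - <<'E'
from h import *
where((.4885,-.0325,.0012))
E
```

```text
time: 13.3
position: [0.493, -0.0341, 0.0044]
tool_rot: [0.605, 0.367, -0.6, 0.372]
ft_force: [-2.9, 1.0, 2.8]
grip_width: 0.0661
t 13.3 pos [ 0.493  -0.0341  0.0044] jaw -27.0 w 66.1 F [-2.92  1.    2.76]
shift [ 3.2 -4.8  0.7] turn to -27: [ 0.  -0.1 -0.6] q [-0.3   0.66  1.91  0.    0.57  0.17]
```

```bash
python3 -m inch '[[55,[2,-3,0],[0,0,0]],[55,[0,0,0],[0,0,0]]]' 25
python3 -m inch '[[85,[0,0,0],[0,0,0]],[85,[0,0,0],[0,0,0]],[85,[0,0,0],[0,0,0]],[87,[-30,0,0],[0,0,0]],[87,[-50,0,0],[0,0,0]],[87,[-50,0,0],[0,0,0]]]' 25
python3 -c "
from h import *; where((.422,.27,.16))"
```

```text
time: 13.55
position: [0.4919, -0.0337, 0.0045]
tool_rot: [0.606, 0.365, -0.599, 0.374]
ft_force: [-1.5, 0.0, 0.7]
grip_width: 0.0662
time: 14.3
position: [0.4885, -0.0327, 0.1336]
tool_rot: [0.604, 0.368, -0.601, 0.371]
ft_force: [0.3, 0.7, -0.7]
grip_width: 0.0867
t 14.3 pos [ 0.4885 -0.0327  0.1336] jaw -27.0 w 86.7 F [ 0.29  0.66 -0.75]
shift [ -27.6 -196.4 -239.5] turn to -27: [ 0.  -0.1 -0.4] q [-0.3   0.42  1.82 -0.    0.89  0.18]
```

```bash
python3 -m inch '[[87,[0,-38,-47],[0,0,0]],[87,[0,-38,-47],[0,0,0]],[87,[0,-38,-47],[0,0,0]],[87,[0,-38,-47],[0,0,0]],[87,[0,-38,-47],[0,0,-0.4]],[87,[0,0,0],[0,0,0]],[87,[0,0,0],[0,0,0]]]' 25
python3 - <<'E'
from h import *
where((.4235,.2695,.027))
imaging.camera("top"); print("outer top",fit("top",*CUPS["outer"],(.488,-.033)))
imaging.camera("scene"); print("inner",fit("scene",*CUPS["inner"],(.424,.269)),"outer",fit("scene",*CUPS["outer"],(.488,-.033)),"mid",fit("scene",*CUPS["middle"],(.488,-.033),.005))
save("scene","pics/n2.png",(190,60,390,260),3)
E
```

```text
time: 15.18
position: [0.4335, 0.27, 0.1348]
tool_rot: [0.609, 0.365, -0.598, 0.372]
ft_force: [-0.0, -0.2, 0.1]
grip_width: 0.0869
t 15.18 pos [0.4335 0.27   0.1348] jaw -27.2 w 86.9 F [-0.04 -0.23  0.11]
shift [107.6 -10.5   5.9] turn to -27: [-0.2 -0.4 -1. ] q [ 0.34  0.44  1.78 -0.01  0.91  0.82]
outer top (array([ 0.4852, -0.0315]), np.float64(0.433))
inner (array([0.4233, 0.2694]), np.float64(0.912)) outer (array([ 0.4892, -0.0343]), np.float64(0.404)) mid None
```

View pics/n2.png

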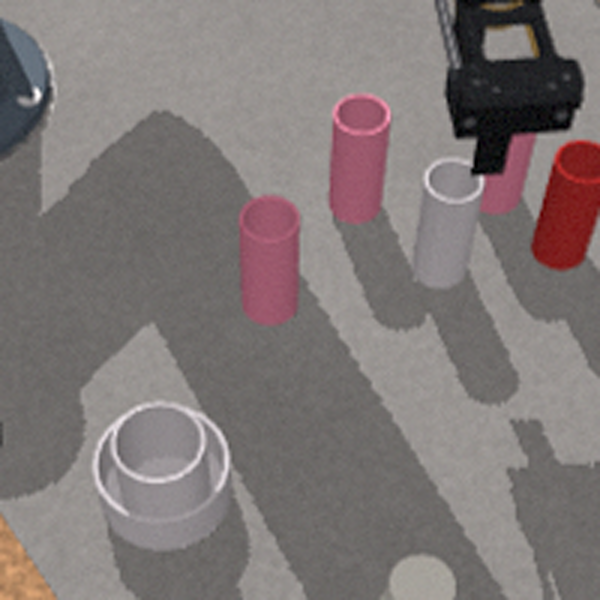

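The middle cup stands nested and upright in the outer one: its rim is at crop (159,441) and the outer rim at (162,472). The gripper is beside the silver inner cup at (450,222), so I'll centre over it and descend.

```bash
python3 -m inch '[[87,[0,-10.5,6],[0,0,-0.8]],[87,[15,0,0],[0,0,0]],[87,[0,0,0],[0,0,0]]]' 25
python3 - <<'E'
from h import *
print(ray("scene",(243,207),.080),ray("scene",(244,217.3),.045))
where((.4235,.2695,.027))
E
```

```text
time: 15.9
position: [0.4207, 0.2672, 0.12]
tool_rot: [0.607, 0.368, -0.602, 0.365]
ft_force: [-0.3, 0.8, 0.6]
grip_width: 0.0871
[ 0.4934196  -0.03402914  0.08      ] [ 0.49711161 -0.03690062  0.045     ]
t 15.9 pos [0.4207 0.2672 0.12  ] jaw -27.6 w 87.1 F [-0.27  0.78  0.61]
shift [93.1  1.3 -2.6] turn to -27: [-0.6 -0.4 -0. ] q [0.34 0.45 1.82 0.01 0.87 0.81]
```

```bash
python3 -m inch '[[87,[25,1,-2],[0,0,0]],[87,[30,0,0],[0,0,0]],[87,[25,0,0],[0,0,0]],[87,[10,0,0],[0,0,0]],[87,[0,0,0],[0,0,0]]]' 25
python3 - <<'E'
from h import *
where((.4235,.2695,.027))
E
```

```text
time: 16.52
position: [0.4248, 0.2696, 0.0309]
tool_rot: [0.609, 0.367, -0.601, 0.365]
ft_force: [-0.2, -0.2, 0.5]
grip_width: 0.0874
t 16.52 pos [0.4248 0.2696 0.0309] jaw -27.6 w 87.4 F [-0.21 -0.18  0.5 ]
shift [ 3.9 -1.1  0.7] turn to -27: [-0.6 -0.7 -0.2] q [0.34 0.61 1.87 0.01 0.65 0.81]
```

```bash
python3 -m inch '[[35,[4,-1,0],[0,0,0]],[35,[0,0,0],[0,0,0]],[35,[0,0,0],[0,0,0]],[35,[0,0,0],[0,0,0]],[35,[0,0,0],[0,0,0]],[35,[0,0,0],[0,0,0]],[35,[0,0,0],[0,0,0]]]' 25
python3 - <<'E'
from h import *
where((.4235,.2695,.027))
E
python3 -m inch '[[35,[-15,0,0],[0,0,0]],[35,[-30,0,0],[0,0,0]],[35,[-40,0,0],[0,0,0]],[35,[-40,0,0],[0,0,0]],[35,[-15,0,0],[0,0,0]],[35,[0,0,0],[0,0,0]]]' 25
python3 - <<'E'
from h import *
where((.489,-.0325,.14))
E
```

```text
time: 17.4
position: [0.4255, 0.2708, 0.0293]
tool_rot: [0.611, 0.367, -0.599, 0.365]
ft_force: [0.4, 0.3, -0.9]
grip_width: 0.047
t 17.4 pos [0.4255 0.2708 0.0293] jaw -27.6 w 47.0 F [ 0.42  0.32 -0.93]
shift [ 2.2 -1.2  2.2] turn to -27: [-0.6 -0.9 -0.4] q [0.34 0.61 1.87 0.01 0.64 0.82]
time: 18.15
position: [0.4235, 0.2692, 0.1776]
tool_rot: [0.612, 0.367, -0.598, 0.366]
ft_force: [0.9, 0.2, -1.9]
grip_width: 0.0469
t 18.15 pos [0.4235 0.2692 0.1776] jaw -27.6 w 46.9 F [ 0.91  0.15 -1.92]
shift [ 35.2 197.5 237.7] turn to -27: [-0.6 -1.  -0.5] q [0.34 0.36 1.76 0.01 1.   0.82]
```

```bash
python3 -m inch '[[35,[0,38,46],[-0.6,-0.9,-0.5]],[35,[0,38,46],[0,0,0]],[35,[0,38,46],[0,0,0]],[35,[0,38,46],[0,0,0]],[35,[5,38,46],[0,0,0]],[35,[5,4,4],[0,0,0]],[35,[5,0,0],[0,0,0]],[35,[0,0,0],[0,0,0]]]' 25
python3 - <<'E'
from h import *
where((.489,-.0325,.125))
for n in("scene","top"):
    imaging.camera(n); print(n,[np.round(d["pixel"],1) for d in imaging.tip_of(n,"middle_cup_center")[:2]],[np.round(d["pixel"],1) for d in imaging.tip_of(n,"outer_cup_center")[:2]])
E
```

```text
time: 19.15
position: [0.489, -0.033, 0.158]
tool_rot: [-0.601, -0.373, 0.603, -0.369]
ft_force: [-0.8, 0.3, -1.6]
grip_width: 0.0472
t 19.15 pos [ 0.489 -0.033  0.158] jaw -26.7 w 47.2 F [-0.75  0.31 -1.62]
shift [33.   0.  -0.4] turn to -27: [ 0.3 -0.1  0.3] q [-0.3   0.38  1.79  0.    0.97  0.17]
scene [array([241.2, 215.6])] [array([245.5, 216.8])]
top [array([276.3, 150.9])] []
```

```bash
python3 -m inch '[[35,[20,0,0],[0,0,0]],[35,[10,0,0],[0,0,0]],[35,[0,0,0],[0,0,0]]]' 25
python3 - <<'E'
from h import *
where((.489,-.0325,.125)); print(ray("scene",(241.2,215.6),.0425))
z=get_obs()["position"][2]-.029
im=imaging.camera("scene"); b=(190,120,310,250)
c=cv2.resize(np.ascontiguousarray(im[b[1]:b[3],b[0]:b[2],::-1]),None,fx=4.5,fy=4.5,interpolation=cv2.INTER_CUBIC)
for zz,r,col in((.080,.0335,(0,255,0)),(z,.0235,(0,0,255)),(.045,.05,(255,255,0))):
    P=np.array([proj("scene",[.489+r*np.cos(t),-.0325+r*np.sin(t),zz]) for t in np.linspace(0,6.3,60)]); P=((P-b[:2]+.5)*4.5).astype(int)
    cv2.polylines(c,[P],True,col,1)
cv2.imwrite("pics/n3.png",c)
E
```

```text
time: 19.82
position: [0.4912, -0.0325, 0.1294]
tool_rot: [0.602, 0.372, -0.601, 0.371]
ft_force: [1.5, 0.1, -1.3]
grip_width: 0.047
t 19.82 pos [ 0.4912 -0.0325  0.1294] jaw -26.6 w 47.0 F [ 1.51  0.06 -1.33]
shift [ 4.4 -2.   1. ] turn to -27: [ 0.4 -0.1  0. ] q [-0.3   0.43  1.82  0.    0.9   0.17]
[ 0.48877208 -0.03938244  0.0425    ]
```

View pics/n3.png

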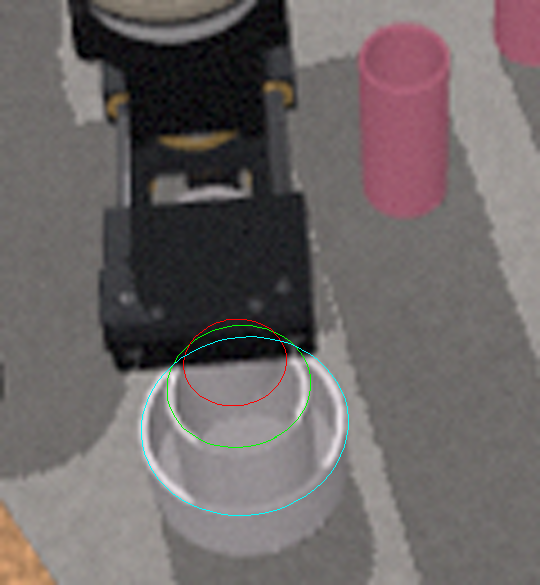

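The projected rims match: green on the middle rim, cyan on the outer. The inner cup's rim shows in the gripper window at (210,190), with its underside expected at (235,405). It is well centred, so I'll lower it.

```bash
python3 -m inch '[[35,[10,-2,1],[0,0,0]],[35,[20,0,0],[0,0,0]],[35,[15,0,0],[0,0,0]],[35,[0,0,0],[0,0,0]]]' 25
python3 - <<'E'
from h import *
where((.489,-.0325,.038))
E
```

```text
time: 20.38
position: [0.4903, -0.033, 0.0841]
tool_rot: [0.603, 0.371, -0.6, 0.372]
ft_force: [-0.3, 0.7, -1.5]
grip_width: 0.0474
t 20.38 pos [ 0.4903 -0.033   0.0841] jaw -26.6 w 47.4 F [-0.28  0.73 -1.52]
shift [46.1 -1.6  0.3] turn to -27: [ 0.4 -0.2 -0.2] q [-0.3   0.5   1.86  0.    0.77  0.16]
```

```bash
python3 -m inch '[[35,[18,-1.5,0],[0,0,0]],[35,[15,0,0],[0,0,0]],[35,[6,0,0],[0,0,0]],[35,[3,0,0],[0,0,0]],[35,[0,0,0],[0,0,0]]]' 25
python3 - <<'E'
from h import *
where((.489,-.0325,.038))
E
```

```text
time: 21.0
position: [0.492, -0.0332, 0.0436]
tool_rot: [0.605, 0.369, -0.598, 0.374]
ft_force: [-0.2, -0.2, -0.5]
grip_width: 0.047
t 21.0 pos [ 0.492  -0.0332  0.0436] jaw -26.6 w 47.0 F [-0.19 -0.25 -0.5 ]
shift [ 5.6 -3.   0.7] turn to -27: [ 0.4 -0.2 -0.6] q [-0.3   0.58  1.89  0.    0.66  0.16]
```

```bash
python3 -m inch '[[35,[4,-2,0],[0,0,0]],[35,[2,0,0],[0,0,0]],[35,[2,0,0],[0,0,0]],[35,[0,0,0],[0,0,0]]]' 25
python3 - <<'E'
from h import *
where((.489,-.0325,.038))
E
```

```text
time: 21.5
position: [0.4918, -0.0328, 0.0413]
tool_rot: [0.606, 0.368, -0.597, 0.376]
ft_force: [0.4, -0.2, -1.5]
grip_width: 0.0469
t 21.5 pos [ 0.4918 -0.0328  0.0413] jaw -26.5 w 46.9 F [ 0.42 -0.22 -1.5 ]
shift [ 3.2 -2.6  1. ] turn to -27: [ 0.5 -0.3 -0.9] q [-0.3   0.58  1.9   0.    0.65  0.17]
```

```bash
python3 -m inch '[[35,[5,-2,0],[0.4,0,-0.8]],[35,[4,0,0],[0,0,0]],[35,[3,0,0],[0,0,0]]]' 25
python3 - <<'E'
from h import *
where((.489,-.0325,.038))
E
```

```text
time: 21.88
position: [0.4915, -0.0325, 0.04]
tool_rot: [0.605, 0.37, -0.599, 0.372]
ft_force: [-3.9, 0.3, 23.2]
grip_width: 0.0473
t 21.88 pos [ 0.4915 -0.0325  0.04  ] jaw -26.7 w 47.3 F [-3.88  0.28 23.19]
shift [ 2.  -2.2  1.1] turn to -27: [ 0.3 -0.3 -0.4] q [-0.3   0.59  1.89  0.01  0.66  0.17]
```

Contact with 23 N, so it is seated. Releasing and rising.

```bash
python3 -m inch '[[47,[-1,0,0],[0,0,0]],[85,[0,0,0],[0,0,0]],[85,[0,0,0],[0,0,0]],[85,[0,0,0],[0,0,0]],[85,[0,0,0],[0,0,0]],[87,[-30,0,0],[0,0,0]],[87,[-50,0,0],[0,0,0]],[87,[-50,0,0],[0,0,0]],[87,[-20,0,0],[0,0,0]]]' 25
python3 - <<'E'
from h import *
where((.499,-.1945,.16))
E
```

```text
time: 23.0
position: [0.4887, -0.0324, 0.1918]
tool_rot: [0.603, 0.372, -0.601, 0.37]
ft_force: [0.2, -0.6, -0.3]
grip_width: 0.0868
t 23.0 pos [ 0.4887 -0.0324  0.1918] jaw -26.8 w 86.8 F [ 0.15 -0.56 -0.27]
shift [ 31.3  82.3 140.2] turn to -27: [ 0.2 -0.2  0.1] q [-0.3   0.33  1.75  0.    1.06  0.17]
```

```bash
python3 -m inch '[[87,[0,20,40],[0,0,0]],[87,[0,21,40],[0,0,0]],[87,[0,21,40],[0,0,0]],[87,[0,20,20],[0,0,0]],[87,[20,0,0],[0,0,0]],[87,[20,0,0],[0,0,0]],[87,[0,0,0],[0,0,0]]]' 20
python3 - <<'E'
from h import *
where((.4995,-.1945,.055))
im=imaging.camera("scene")
for g in((.4995,-.1945),(.504,-.304)): print("cap",fit("scene",*CUPS["cap"],g,.008))
b=(110,150,320,320); c=cv2.resize(np.ascontiguousarray(im[b[1]:b[3],b[0]:b[2],::-1]),None,fx=3.5,fy=3.5,interpolation=cv2.INTER_CUBIC)
for zz,r,p,col in((.080,.0335,(.489,-.0325),(0,255,0)),(.114,.0235,(.489,-.0325),(0,0,255)),(.074,.017,(.4995,-.1945),(255,255,0)),(.074,.017,(.504,-.3045),(255,255,0))):
    P=np.array([proj("scene",[p[0]+r*np.cos(t),p[1]+r*np.sin(t),zz]) for t in np.linspace(0,6.3,60)]); P=((P-b[:2]+.5)*3.5).astype(int)
    cv2.polylines(c,[P],True,col,1)
cv2.imwrite("pics/n4.png",c)
E
```

```text
time: 23.88
position: [0.5009, -0.2, 0.1521]
tool_rot: [0.604, 0.37, -0.6, 0.371]
ft_force: [-0.2, 0.0, 0.3]
grip_width: 0.0869
t 23.88 pos [ 0.5009 -0.2     0.1521] jaw -26.7 w 86.9 F [-0.15  0.    0.31]
shift [97.1 -4.1 -3.8] turn to -27: [ 0.3 -0.2 -0.2] q [-0.59  0.45  1.68  0.01  1.   -0.13]
cap (array([ 0.5002, -0.1953]), np.float64(0.951))
cap None
```

View pics/n4.png

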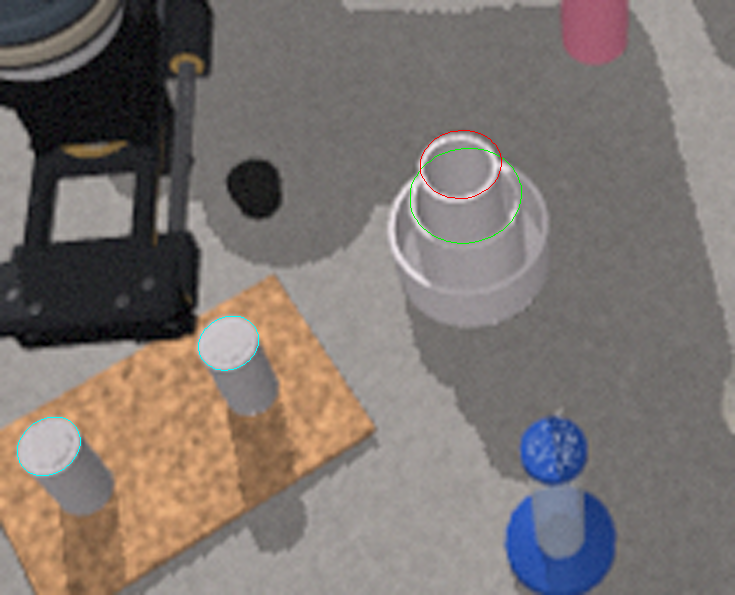

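All three cups are nested upright: the inner rim matches its seated-height circle at (460,165), and the middle rim matches at (465,195). The capsule tops match at (229,343) and (49,446). Descending on the near capsule.

```bash
python3 -m inch '[[87,[20,-4,-4],[0,0,0]],[87,[40,0,0],[0,0,0]],[87,[40,0,0],[0,0,0]],[87,[20,0,0],[0,0,0]],[87,[0,0,0],[0,0,0]]]' 20
python3 - <<'E'
from h import *
where((.4998,-.195,-.023))
E
```

```text
time: 24.65
position: [0.5083, -0.1978, 0.0372]
tool_rot: [0.607, 0.365, -0.596, 0.378]
ft_force: [-0.2, 0.1, 0.0]
grip_width: 0.087
t 24.65 pos [ 0.5083 -0.1978  0.0372] jaw -26.6 w 87.0 F [-0.16  0.11  0.03]
shift [ 60.  -10.3   1.4] turn to -27: [ 0.4 -0.1 -1.4] q [-0.58  0.63  1.77  0.01  0.71 -0.12]
```

```bash
python3 -m inch '[[87,[0,-10,1],[0.4,0,-1.4]],[87,[20,0,0],[0,0,0]],[87,[20,0,0],[0,0,0]],[87,[14,0,0],[0,0,0]],[87,[5,-2,0],[0,0,-0.5]],[87,[0,0,0],[0,0,0]]]' 20
cat >> h.py <<'E'
def weigh(n=10):
    f=[];t=[]
    for i in range(n): imaging.camera("top"); o=get_obs(); f.append(o["ft_force"]); t.append(o["joint_torque"][1:3])
    print("F mean",np.mean(f,0).round(2),"sd",np.std(f,0).round(2),"tq",np.mean(t,0).round(2),np.std(t,0).round(2))
E
python3 - <<'E'
from h import *
where((.4998,-.195,-.023))
E
```

```text
time: 25.4
position: [0.5011, -0.1957, -0.0162]
tool_rot: [0.603, 0.37, -0.603, 0.37]
ft_force: [0.1, 0.8, 0.0]
grip_width: 0.087
t 25.4 pos [ 0.5011 -0.1957 -0.0162] jaw -27.0 w 87.0 F [0.14 0.82 0.03]
shift [ 6.8 -1.5 -0. ] turn to -27: [ 0. -0. -0.] q [-0.58  0.73  1.79  0.    0.62 -0.11]
```

```bash
python3 -m inch '[[60,[6,-1.5,0],[0,0,0]],[20,[0,0,0],[0,0,0]],[20,[0,0,0],[0,0,0]],[20,[0,0,0],[0,0,0]],[20,[0,0,0],[0,0,0]],[20,[0,0,0],[0,0,0]],[20,[0,0,0],[0,0,0]],[20,[0,0,0],[0,0,0]],[20,[0,0,0],[0,0,0]]]' 25
python3 - <<'E'
from h import *
where((.4998,-.195,-.023))
E
python3 -m inch '[[20,[-12,0,0],[0,0,0]],[20,[-20,0,0],[0,0,0]],[20,[-20,0,0],[0,0,0]],[20,[0,0,0],[0,0,0]]]' 25
python3 - <<'E'
from h import *
where((.4998,-.195,-.023)); weigh()
where((.4998,-.195,-.023))
E
```

```text
time: 26.52
position: [0.5002, -0.1953, -0.0212]
tool_rot: [0.603, 0.369, -0.602, 0.37]
ft_force: [0.0, 0.5, -0.2]
grip_width: 0.0329
t 26.52 pos [ 0.5002 -0.1953 -0.0212] jaw -27.0 w 32.9 F [ 0.    0.48 -0.16]
shift [ 1.8 -0.5 -0.1] turn to -27: [ 0.  -0.  -0.1] q [-0.58  0.73  1.8   0.    0.61 -0.11]
time: 27.02
position: [0.5001, -0.1952, 0.0334]
tool_rot: [0.603, 0.369, -0.602, 0.37]
ft_force: [0.3, -0.1, -1.5]
grip_width: 0.0331
t 27.02 pos [ 0.5001 -0.1952  0.0334] jaw -27.0 w 33.1 F [ 0.26 -0.05 -1.49]
shift [56.4 -0.5 -0.1] turn to -27: [ 0.  -0.  -0.1] q [-0.58  0.64  1.78  0.    0.73 -0.11]
F mean [-0.06 -0.01 -1.42] sd [0.45 0.58 0.41] tq [-41.72  -9.91] [0.22 0.13]
t 27.52 pos [ 0.4986 -0.1943  0.0312] jaw -27.0 w 33.3 F [ 0.39  0.75 -1.57]
shift [54.2  1.5  0.1] turn to -27: [ 0.  -0.   0.2] q [-0.58  0.64  1.78  0.    0.73 -0.11]
```

The mean is −1.42 N (standard error about 0.13 N), so this is the lighter one. It stayed lifted for over 0.5 s. Putting it back down.

```bash
python3 -m inch '[[20,[20,1,0],[0,0,0]],[20,[18,0,0],[0,0,0]],[20,[8,0,0],[0,0,0]],[20,[3,0,0],[0,0,0]],[20,[0,0,0],[0,0,0]]]' 25
python3 - <<'E'
from h import *
where((.5002,-.1953,-.0212))
E
```

```text
time: 28.15
position: [0.5003, -0.1953, -0.019]
tool_rot: [-0.603, -0.37, 0.603, -0.369]
ft_force: [0.8, -0.0, -1.7]
grip_width: 0.0333
t 28.15 pos [ 0.5003 -0.1953 -0.019 ] jaw -27.0 w 33.3 F [ 0.76 -0.03 -1.69]
shift [ 2.2 -0.1  0.1] turn to -27: [ 0.  -0.   0.1] q [-0.58  0.73  1.79  0.    0.62 -0.11]
```

```bash
python3 -m inch '[[20,[2,0,0],[0,0,0]],[20,[1.5,0,0],[0,0,0]],[20,[0,0,0],[0,0,0]]]' 25
python3 - <<'E'
from h import *
where((.5002,-.1953,-.0212))
E
```

```text
time: 28.52
position: [0.5011, -0.1957, -0.0208]
tool_rot: [0.603, 0.369, -0.603, 0.37]
ft_force: [-0.4, 0.7, -1.6]
grip_width: 0.0333
t 28.52 pos [ 0.5011 -0.1957 -0.0208] jaw -27.0 w 33.3 F [-0.42  0.66 -1.64]
shift [ 0.4 -1.   0. ] turn to -27: [ 0.  -0.  -0.1] q [-0.58  0.73  1.79  0.    0.61 -0.11]
```

```bash
python3 -m inch '[[20,[2.5,-1,0],[0,0,0]],[20,[2,0,0],[0,0,0]]]' 25
python3 - <<'E'
from h import *
where((.5002,-.1953,-.0212))
E
```

```text
time: 28.78
position: [0.5014, -0.1959, -0.0213]
tool_rot: [0.604, 0.368, -0.602, 0.371]
ft_force: [-2.8, 0.8, 16.9]
grip_width: 0.0332
t 28.77 pos [ 0.5014 -0.1959 -0.0213] jaw -27.0 w 33.2 F [-2.75  0.78 16.92]
shift [-0.1 -1.3 -0. ] turn to -27: [ 0.   0.  -0.3] q [-0.58  0.73  1.8   0.    0.61 -0.11]
```

```bash
python3 -m inch '[[33,[-0.5,0,0],[0,0,0]],[60,[0,0,0],[0,0,0]],[60,[0,0,0],[0,0,0]],[60,[0,0,0],[0,0,0]],[75,[0,0,0],[0,0,0]],[75,[-25,0,0],[0,0,0]],[85,[-40,0,0],[0,0,0]],[85,[-40,0,0],[0,0,0]],[85,[-15,0,0],[0,0,0]],[85,[0,0,0],[0,0,0]]]' 25
python3 - <<'E'
from h import *
where((.504,-.3045,.1)); weigh(8)
E
```

```text
time: 30.02
position: [0.5007, -0.1957, 0.1016]
tool_rot: [0.603, 0.369, -0.602, 0.371]
ft_force: [-0.4, -0.3, -0.7]
grip_width: 0.0848
t 30.02 pos [ 0.5007 -0.1957  0.1016] jaw -27.0 w 84.8 F [-0.4  -0.26 -0.73]
shift [ 1.7 52.3 95.5] turn to -27: [ 0.  -0.  -0.2] q [-0.58  0.52  1.73  0.    0.88 -0.11]
F mean [-0.24  0.07 -0.01] sd [0.27 0.41 0.46] tq [-39.33 -12.82] [0.23 0.11]
```

Zero-load reading is −0.01 N, so that capsule weighs about 1.4 N. On to the second capsule.

```bash
python3 -m inch '[[85,[0,25,46],[0,0,0]],[85,[0,25,46],[0,0,0]],[85,[0,3,4],[0,0,0]],[85,[20,0,0],[0,0,0]],[85,[20,0,0],[0,0,0]],[85,[0,0,0],[0,0,0]]]' 25
python3 - <<'E'
from h import *
where((.504,-.3045,-.022))
imaging.camera("scene")
for g in((.4995,-.1955),(.504,-.304)): print("cap",fit("scene",*CUPS["cap"],g,.008))
E
```

```text
time: 31.18
position: [0.5019, -0.3037, 0.0558]
tool_rot: [-0.602, -0.373, 0.603, -0.367]
ft_force: [0.1, 1.0, -0.1]
grip_width: 0.0847
t 31.18 pos [ 0.5019 -0.3037  0.0558] jaw -26.9 w 84.7 F [ 0.09  0.98 -0.13]
shift [77.7  2.8  0.1] turn to -27: [ 0.1 -0.2  0.4] q [-0.74  0.65  1.63  0.    0.87 -0.27]
cap (array([ 0.5042, -0.1968]), np.float64(0.912))
cap None
```

```bash
python3 -m inch '[[85,[10,2,0],[0,0,0]],[85,[20,0,0],[0,0,0]],[85,[20,0,0],[0,0,0]],[85,[20,0,0],[0,0,0]],[85,[6,-1,0],[0,0,0]],[85,[0,0,0],[0,0,0]]]' 25
python3 - <<'E'
from h import *
where((.504,-.3045,-.022))
E
```

```text
time: 32.08
position: [0.5079, -0.307, -0.0179]
tool_rot: [0.603, 0.369, -0.601, 0.372]
ft_force: [0.3, -0.0, 0.5]
grip_width: 0.085
t 32.08 pos [ 0.5079 -0.307  -0.0179] jaw -26.8 w 85.0 F [ 0.27 -0.02  0.46]
shift [ 4.1 -4.7 -0.5] turn to -27: [ 0.2 -0.  -0.3] q [-0.73  0.77  1.65  0.    0.72 -0.27]
```

```bash
python3 -m inch '[[60,[3,-4,-0.5],[0,0,0]],[20,[0,0,0],[0,0,0]],[20,[0,0,0],[0,0,0]],[20,[0,0,0],[0,0,0]],[20,[0,0,0],[0,0,0]],[20,[0,0,0],[0,0,0]],[20,[0,0,0],[0,0,0]],[20,[0,0,0],[0,0,0]],[20,[0,0,0],[0,0,0]]]' 45
python3 -m inch '[[20,[-12,0,0],[0,0,0]],[20,[-20,0,0],[0,0,0]],[20,[-20,0,0],[0,0,0]],[20,[0,0,0],[0,0,0]]]' 45
python3 - <<'E'
from h import *
where((.504,-.3045,.2)); weigh(8)
imaging.camera("scene"); print("cap1",fit("scene",*CUPS["cap"],(.501,-.1955),.008))
E
```

```text
time: 33.2
position: [0.5049, -0.3052, -0.0187]
tool_rot: [0.603, 0.368, -0.601, 0.373]
ft_force: [-0.5, -0.0, 0.4]
grip_width: 0.0335
time: 33.7
position: [0.5042, -0.3044, 0.0344]
tool_rot: [0.603, 0.369, -0.601, 0.372]
ft_force: [0.2, 0.8, -3.6]
grip_width: 0.0334
t 33.7 pos [ 0.5042 -0.3044  0.0344] jaw -26.8 w 33.4 F [ 0.22  0.8  -3.56]
shift [-165.6    0.9    0.2] turn to -27: [ 0.2  0.  -0.3] q [-0.73  0.68  1.65  0.    0.81 -0.27]
F mean [-0.17  0.04 -3.42] sd [0.3  0.42 0.44] tq [-46.64 -12.21] [0.25 0.18]
cap1 (array([ 0.5028, -0.1961]), np.float64(0.912))
```

3.42 N against 1.42 N, so the far capsule is the heavier and the first one already stands back on the mat. Carrying the heavy one up and over the cups.

```bash
python3 -m inch '[[20,[-35,0,0],[0,0,0]],[20,[-45,0,0],[0,0,0]],[20,[-45,0,0],[0,0,0]],[20,[-5,-25,-46],[0,0,0]],[20,[0,-25,-46],[0,0,0]],[20,[0,-25,-46],[0,0,0]],[20,[0,-25,-46],[0,0,0]],[20,[0,-25,-46],[0,0,0]],[20,[0,-8,-15],[0,0,0]],[20,[0,0,0],[0,0,0]],[20,[0,0,0],[0,0,0]]]' 45
python3 - <<'E'
from h import *
where((.489,-.0325,.130))
E
```

```text
time: 35.58
position: [0.4953, -0.0198, 0.1657]
tool_rot: [0.604, 0.368, -0.602, 0.371]
ft_force: [0.4, -1.2, -2.6]
grip_width: 0.0334
t 35.58 pos [ 0.4953 -0.0198  0.1657] jaw -27.0 w 33.4 F [ 0.39 -1.24 -2.62]
shift [35.7 -0.1 14.2] turn to -27: [-0.  -0.1 -0.3] q [-0.27  0.38  1.77  0.    0.99  0.21]
```

```bash
python3 -m inch '[[20,[0,0,14],[0,0,0]],[20,[15,0,0],[0,0,0]],[20,[15,-1,0],[0,0,0]],[20,[0,0,0],[0,0,0]],[20,[0,0,0],[0,0,0]]]' 45
python3 - <<'E'
from h import *
where((.489,-.0325,.130))
im=imaging.camera("scene"); b=(110,100,320,300)
print("cap1",fit("scene",*CUPS["cap"],(.501,-.1955),.008))
z=get_obs()["position"][2]+.0267; p=get_obs()["position"]; print("held",z,fit("scene",*CUPS["cap"],p[:2],z))
c=cv2.resize(np.ascontiguousarray(im[b[1]:b[3],b[0]:b[2],::-1]),None,fx=3,fy=3,interpolation=cv2.INTER_CUBIC)
for zz,r,q,col in((.080,.0335,(.489,-.0325),(0,255,0)),(.114,.0235,(.489,-.0325),(0,0,255)),(.074,.017,(.5005,-.1955),(255,255,0)),(z,.017,p[:2],(255,0,255))):
    P=np.array([proj("scene",[q[0]+r*np.cos(t),q[1]+r*np.sin(t),zz]) for t in np.linspace(0,6.3,60)]); P=((P-b[:2]+.5)*3).astype(int)
    cv2.polylines(c,[P],True,col,1)
cv2.imwrite("pics/end.png",c)
E
```

```text
time: 36.2
position: [0.4888, -0.0416, 0.1357]
tool_rot: [0.606, 0.364, -0.603, 0.369]
ft_force: [-0.5, -0.5, -3.0]
grip_width: 0.0335
t 36.2 pos [ 0.4888 -0.0416  0.1357] jaw -27.5 w 33.5 F [-0.52 -0.52 -3.04]
shift [ 5.6 -4.1 -8.2] turn to -27: [-0.5  0.1 -0.5] q [-0.31  0.41  1.82 -0.    0.9   0.17]
cap1 (array([ 0.5025, -0.1965]), np.float64(0.9))
held 0.1624822725354578 None
```

View pics/end.png

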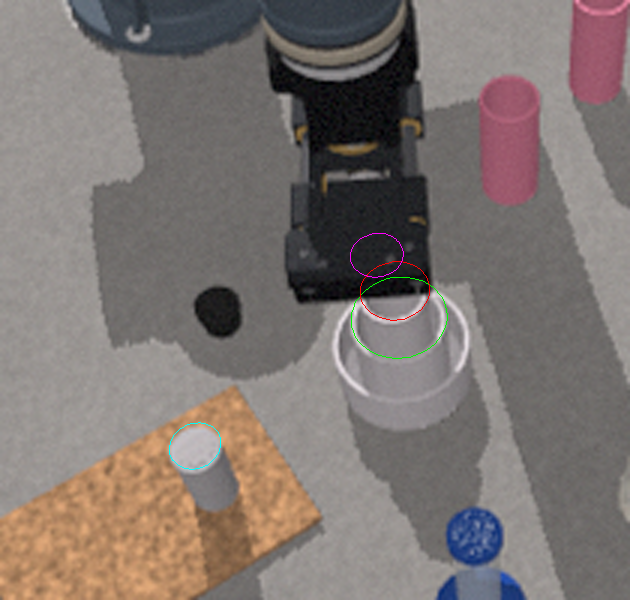

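The lighter capsule stands at (195,447), the cups are still nested, and the held capsule is hidden behind the gripper. Final centring next.

```bash
python3 - <<'E'
from h import *
where((.489,-.0325,.130))
E
python3 -m inch '[[20,[0,-3,-6],[-0.3,0,0]],[20,[0,0,0],[0,0,0]],[20,[0,0,0],[0,0,0]],[20,[0,0,0],[0,0,0]]]' 45
python3 - <<'E'
from h import *
where((.489,-.0325,.130))
weigh(6); where((.489,-.0325,.130))
E
```

```text
t 36.35 pos [ 0.4888 -0.0409  0.1358] jaw -27.5 w 33.5 F [ 0.58  0.06 -2.51]
shift [ 5.8 -3.8 -7.5] turn to -27: [-0.5  0.  -0.5] q [-0.31  0.41  1.82 -0.    0.9   0.17]
time: 36.85
position: [0.4895, -0.0333, 0.1367]
tool_rot: [0.605, 0.366, -0.601, 0.372]
ft_force: [0.7, -0.2, -3.6]
grip_width: 0.0337
t 36.85 pos [ 0.4895 -0.0333  0.1367] jaw -27.1 w 33.7 F [ 0.72 -0.23 -3.59]
shift [ 6.7 -0.8 -0.5] turn to -27: [-0.1  0.  -0.6] q [-0.29  0.41  1.82 -0.    0.9   0.18]
F mean [-0.28 -0.18 -3.54] sd [0.36 0.35 0.49] tq [-35.87 -14.1 ] [0.02 0.  ]
t 37.15 pos [ 0.4894 -0.0335  0.1366] jaw -27.1 w 33.3 F [-0.65 -0.24 -3.57]
shift [ 6.6 -0.9 -0.7] turn to -27: [-0.1  0.  -0.6] q [-0.29  0.41  1.82 -0.    0.9   0.18]
```

Run:
```python
from h import *
for t,z in dict(amber_bottle=0,white_jar=0,measuring_cylinder=0,stopper=0).items():
    d=imaging.tip_of("top",t); print(t,[ray("top",x["pixel"],z)[:2].round(3) for x in d[:1]])
print(robot.hand_in())
```

```text
amber_bottle [array([0.575, 0.412])]
white_jar [array([0.683, 0.068])]
measuring_cylinder [array([ 0.681, -0.085])]
stopper [array([ 0.38 , -0.131])]
the job is handed in; nothing more can be done
None
```

The job is done and handed in, at about 37 s of the 72 s. No verdict was reported.

- **Cups:** I nested the middle cup into the outer one and the bare aluminium inner cup into the middle one; the pink and red look-alikes were left alone. In the camera, both rims matched the heights expected for fully seated cups.
- **Capsules:** I lifted the near one first. It read about 1.4 N, so it is the lighter, and it was set back standing on the mat. The far one read about 3.4 to 3.5 N, so it is the heavier.
- **Final hold:** The heavier capsule is held about 1 mm from the inner cup's estimated axis. Its underside is about 49 mm above the rim, and the arm was steady.

**What disagreed or failed on the way:**
- **Grip height:** The real fingertips sat about 50 mm behind the reported tool point, so the first grasp closed above the middle cup's rim. I measured this offset in the images and used it from then on.
- **Held capsule:** The gripper hid it in the last picture, so its pose comes from the grasp height, arm pose, finger width and weight.
- **Lighter capsule:** Its last image fit was 2 to 4 mm off where I put it down. It looked upright on the mat.
- **Bystanders:** The bottle and measuring cylinder matched their starting positions. The jar and stopper read about 1 cm off in the network's estimates. I think that is network noise, since nothing went near them.

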